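Close the wedged-up glue press and load it with weights

ROBOT

A 6-joint arm with a two-finger parallel gripper is mounted at the origin on a cart in front of the work surface, level with it; the furniture and walls round the work are solid. World frame = base frame: x ahead of the robot, y to its left, z up, the work surface at z = 0. Lengths are in m, angles in rad, forces in N, time in s.
With the tool pointing down it reaches from about 0.25 to 0.8 m from the base axis. Payload 3.9 kg.
Tool frame: the origin (TCP) lies at the very end of the fingers, on their centre line; the grasp point (between the pads) lies behind it (bot.grasp_offset is the x of the grasp point in the tool frame, in m); x points along the fingers, z is the direction in which the jaws open and shut, and the axes are right-handed (so a half turn about x gives the same grasp; the last joint's range is limited). The gripper opens to 85 mm and grips with 20 to 120 N. Pads are 22 mm wide; open, the fingers measure 114 mm over their backs; the gripper's body (76 mm by 85 mm) begins 54 mm behind the grasp point. The pads swing forward as they close: fully open they stand 13 mm farther back than shut.
Start: joints at [-1.324, 0.26, -0.138, 1.173, 0, 1.571], TCP at [0.128, -0.509, 0.231] pointing down, gripper open.
Joint ranges: [-2.78, 2.78], [-0.83, 1.72], [-1.28, 1.37], [-1.9, 2.12], [-1.57, 1.48], [-3.14, 3.14]. Speed limits (rad/s): [2.57, 2.57, 3.14, 3.14, 3.14, 3.14].

INTERFACE

Orientations are given as a unit quaternion [x, y, z, w].
In Python, from bench import sense, viewer, bot gives the robot as it stands. The module is installed in compiled form; this text tells all that it offers.
- The arm moves only by the shell command python3 -m pendant 'ROWS' [FORCE]. ROWS is JSON, one flat list of numbers, 7 for each row, row after row: the shift along the tool's x, y, z in mm, then the turn, a rotation vector about the tool's x, y, z in degrees, then the opening, from 0 (shut) to 1 (fully open). In form: [tx, ty, tz, wx, wy, wz, hand, tx, ty, tz, wx, wy, wz, hand, ...]. A call has 1 to 5 rows; each row is the pose to reach, as a shift and turn from the pose measured when the call began, along the tool's axes at that moment; what a row does not reach only later rows make up. A row lasts 1/10 s, in which the tool goes at most 50 mm and 8.59 degrees, less where a joint would pass 70% of its speed; a pose out of reach is approached as far as the arm can. A call with a gripper value outside its range is refused whole. The fingers move at their own pace and stop on an object; FORCE is the grip in N (left out, the last holds). Time passes only in rows, so rows that repeat a pose let the fingers close. It gives the time, the measured TCP pose, the force and the opening at its end, in the units of the state.
- sense(): the state, without advancing time (a new reading comes with each control period).
- viewer.read_camera(name): name is "side" or "top"; returns a dict with "pixels" (480x640x3 uint8, blue, green, red), "range_z" (480x640 float32, m along the optical axis (not along the pixel's ray), 0 where there is no reading), "fx", "fy", "cx", "cy" (pixels), "world_from_camera" (4x4, takes a point from camera to world coordinates). Camera axes: x right, y down, z forward; pixel columns grow to the right and rows downward; lengths in m; the calibration is good to about 2 mm. A picture is of the moment at which its call begins.
- bot.finish_job(): hands the job in, once; it reports no verdict.
The state is a dict: "clock": time; "q": joint angles; "joint_vel": joint speeds; "joint_efforts": joint torques, N m; "tcp_pos": TCP position; "tcp_rot": TCP orientation; "contact_force": force on the tool from outside, world axes, zero at the start; "ft_torque": the same for the moment, N m; "finger_gap": finger opening in m.
Only numpy, scipy, OpenCV 4.12 (cv2) and the standard library are available. Lean on these libraries where they do the work, as an engineer would, in place of code of your own. Each camera call takes 0.05 s, during which the arm holds its last target. There are 200 camera calls.

TASK

Close the glue press: work every wooden wedge backward out from under the heavy plate in small tugs, without lifting the plate and without letting it slam, and lay the wedges in the tray, wholly inside it. Only when the plate is fully down, lift each iron weight up and off its hook and stand it upright on the plate, its base wholly on the plate and flat on it.

Things in the scene. Friction and masses are not known exactly. Their poses are not given: they have to be found in the camera images.
- press_plate (a joint): hinged steel plate of the glue press, 205 mm deep (x, front edge 105 mm before plate_top), 240 mm wide (y), 10 mm thick, 2.5 kg, hinge along its far (+x) edge, rounded front edge toward the robot. 0 = fully down on the bed; grows in rad as the front edge rises; about 0.06 at the start, propped on the wedges. It falls of itself when nothing props it
- plate_top (a point): centre of the plate's top face; x points to the hinge, y along the hinge to the left, z out of the face. With the plate down its top is 23 mm over the table
- press: the wooden bed of the press, fixed, 12 mm thick, 260 mm wide; origin on the table under the plate's centre, x from the front edge to the hinge. The bed reaches 205 mm in front of the origin (100 mm in front of the plate's front edge) and 125 mm behind it
- hook_rack: fixed plywood rack: foot 130 x 270 x 6 mm, back board 103 mm high at x = +50 mm; origin on the table under the foot's middle. Hooks at y = -95, 0, +95 mm run from the back board toward -x, 7 mm bars, bar top 84 mm over the table; their ends, at x = -20 mm, turn up to 96 mm. A hung weight must rise 13 to 26 mm, then go 40 mm or more toward -x to come clear
- tray: loose open plastic tray 180 (x) x 170 (y) x 22 mm, wall and floor 4 mm; origin under its centre
- wedge_1: plain wooden wedge 120 mm long, 20 mm wide, 24 mm high at the butt, tapering evenly to 3 mm at the tip, 30 g; origin under the middle of the butt end, x along it to the tip, z up. At the start it stands on the bed, tip under the plate, its butt sticking out about 52 mm to the front, 2 or 3 wedges being there; it pulls out with 5 to 22 N
- wedge_1_tip (a point): middle of the underside of this wedge's tip
- wedge_2: plain wooden wedge 120 mm long, 20 mm wide, 24 mm high at the butt, tapering evenly to 3 mm at the tip, 30 g; origin under the middle of the butt end, x along it to the tip, z up. At the start it stands on the bed, tip under the plate, its butt sticking out about 52 mm to the front, 2 or 3 wedges being there; it pulls out with 5 to 22 N
- wedge_2_tip (a point): middle of the underside of this wedge's tip
- wedge_3: plain wooden wedge 120 mm long, 20 mm wide, 24 mm high at the butt, tapering evenly to 3 mm at the tip, 30 g; origin under the middle of the butt end, x along it to the tip, z up. At the start it stands on the bed, tip under the plate, its butt sticking out about 52 mm to the front, 2 or 3 wedges being there; it pulls out with 5 to 22 N
- wedge_3_tip (a point): middle of the underside of this wedge's tip
- weight_1: iron weight about 0.6 kg: square base 60 x 60 x 25 mm, on it a stirrup handle of flat strap, 36 mm wide (y) and 12 mm deep (x) outside, its top 64 mm over the underside, opening 26 mm wide and 34 mm high; origin under the middle of the base, z up. At the start hangs by the stirrup on a hook, underside 25 mm over the table; 2 or 3 weights are there
- weight_2: iron weight about 0.6 kg: square base 60 x 60 x 25 mm, on it a stirrup handle of flat strap, 36 mm wide (y) and 12 mm deep (x) outside, its top 64 mm over the underside, opening 26 mm wide and 34 mm high; origin under the middle of the base, z up. At the start hangs by the stirrup on a hook, underside 25 mm over the table; 2 or 3 weights are there
- weight_3: iron weight about 0.6 kg: square base 60 x 60 x 25 mm, on it a stirrup handle of flat strap, 36 mm wide (y) and 12 mm deep (x) outside, its top 64 mm over the underside, opening 26 mm wide and 34 mm high; origin under the middle of the base, z up. At the start hangs by the stirrup on a hook, underside 25 mm over the table; 2 or 3 weights are there
There are look-alikes about, which are no part of the job. Leave any orange or pink look-alike of the weight_3 alone.

How it is judged:
On the way:
1. the plate is fully down while the weights still hang on the rack (value of joint press_plate below 0.012 rad and distance of each of weight_1, weight_2, weight_3 from where it was at the start of the episode below 0.05 m), for 0.2 s.
At the end, for the whole second after the job is handed in: Plate down (under 0.012 rad); every wedge at rest wholly within the tray walls, at most 45 mm over its underside; tray level; every weight at rest, upright (0.1 rad) and directly on the plate, its middle at least 24 mm inside the plate edges (value of joint press_plate below 0.012 rad and angle between each of tray, weight_1, weight_2, weight_3's own z axis and vertical below 0.1 rad and x of wedge_1 in the frame of tray between -0.088 and 0.088 m and y of wedge_1 in the frame of tray between -0.083 and 0.083 m and z of wedge_1 in the frame of tray between -0.002 and 0.045 m and x of wedge_1_tip in the frame of tray between -0.088 and 0.088 m and y of wedge_1_tip in the frame of tray between -0.083 and 0.083 m and z of wedge_1_tip in the frame of tray between -0.002 and 0.045 m and linear speed of each of wedge_1, weight_1, wedge_2, weight_2, wedge_3, weight_3 below 0.02 m/s and x of weight_1 in the frame of plate_top between -0.076 and 0.076 m and y of weight_1 in the frame of plate_top between -0.096 and 0.096 m and z of weight_1 in the frame of plate_top between -0.004 and 0.008 m and x of wedge_2 in the frame of tray between -0.088 and 0.088 m and y of wedge_2 in the frame of tray between -0.083 and 0.083 m and z of wedge_2 in the frame of tray between -0.002 and 0.045 m and x of wedge_2_tip in the frame of tray between -0.088 and 0.088 m and y of wedge_2_tip in the frame of tray between -0.083 and 0.083 m and z of wedge_2_tip in the frame of tray between -0.002 and 0.045 m and x of weight_2 in the frame of plate_top between -0.076 and 0.076 m and y of weight_2 in the frame of plate_top between -0.096 and 0.096 m and z of weight_2 in the frame of plate_top between -0.004 and 0.008 m and x of wedge_3 in the frame of tray between -0.088 and 0.088 m and y of wedge_3 in the frame of tray between -0.083 and 0.083 m and z of wedge_3 in the frame of tray between -0.002 and 0.045 m and x of wedge_3_tip in the frame of tray between -0.088 and 0.088 m and y of wedge_3_tip in the frame of tray between -0.083 and 0.083 m and z of wedge_3_tip in the frame of tray between -0.002 and 0.045 m and x of weight_3 in the frame of plate_top between -0.076 and 0.076 m and y of weight_3 in the frame of plate_top between -0.096 and 0.096 m and z of weight_3 in the frame of plate_top between -0.004 and 0.008 m); the robot touches nothing.
It fails at once if the plate is lifted (beyond 0.12 rad) (value of joint press_plate above 0.12 rad).
It fails at once if the plate slams down (faster than 0.7 rad/s) (velocity of joint press_plate below -0.7 rad/s).
Of wedge_1, wedge_2, wedge_3 only 2 to 3 are there at a start; the rules pass over those that are not, and their reading is None.
Of weight_1, weight_2, weight_3 only 2 to 3 are there at a start; the rules pass over those that are not, and their reading is None.
At some moment in a run one of tray may be knocked a few centimetres aside while the robot is not near it.
Once in a run the grip may slacken for a moment while it holds something.
It also fails if it takes over 210 s, if anything falls off the work surface, if the arm or the gripper's body presses on something with over 40 N, if the wrist force passes 120 N, or if a joint passes its speed limit or range.

## Working session

There is one attempt and no reset: what is moved stays moved. The work goes in short steps, Python scripts to look and compute and a shell command to move; the robot and the scene stay as the last step left them, time stands still between calls to the robot, and variables do not carry over. Pictures are saved under pics/ and viewed, about 12 in all and at most 16, crops included, and the job is handed in when it is done.

```bash
mkdir -p pics && cat > h.py <<'E'
import numpy as np, cv2
from bench import sense, viewer, bot
from scipy.spatial.transform import Rotation as R
def shot(name):
    return viewer.read_camera(name)
def world(c):
    z=c["range_z"]; v,u=np.mgrid[0:480,0:640]
    P=np.stack([(u-c["cx"])/c["fx"]*z,(v-c["cy"])/c["fy"]*z,z,np.ones_like(z)],-1)
    W=P@np.array(c["world_from_camera"]).T
    W=W[...,:3]; W[z==0]=np.nan
    return W
def rel(target,yaw_x=None):
    "shift in tool axes mm to target TCP"
    s=sense(); r=R.from_quat(s["tcp_rot"])
    return (r.inv().apply(np.array(target)-s["tcp_pos"])*1000).round(1)
E
python3 - <<'E'
from h import *
s=sense(); print(s, bot.grasp_offset); print(R.from_quat(s["tcp_rot"]).as_matrix().round(3))
for n in("top","side"):
    c=shot(n); cv2.imwrite(f"pics/{n}0.png",c["pixels"]); np.save(f"{n}0.npy",world(c)); print(c["fx"],np.round(c["world_from_camera"],3))
E
```

```text
{'clock': 0.0, 'q': array([-1.32400640e+00,  2.60697673e-01, -1.39396969e-01,  1.17272298e+00,
       -1.38491117e-06,  1.57078895e+00]), 'joint_vel': array([-4.76665116e-04,  1.22429442e-03,  8.19456260e-04, -2.49250002e-05,
       -1.15654700e-04,  2.21817040e-04]), 'joint_efforts': array([ 2.59107808e-03, -4.05685687e+01,  2.53919810e+01,  1.90174539e-02,
        3.78926470e-04, -4.95477195e-06]), 'tcp_pos': array([ 0.1280808 , -0.5084096 ,  0.23044721]), 'tcp_rot': array([ 0.43509384,  0.55830457, -0.43421604,  0.55717662]), 'contact_force': array([-0.49956653, -0.40584756, -0.76629008]), 'ft_torque': array([-0.00657022, -0.04020524, -0.00107691]), 'finger_gap': 0.08588548245987852} -0.0187
[[-0.     0.97   0.244]
 [ 0.002  0.244 -0.97 ]
 [-1.    -0.    -0.002]]
502.4450318366871 [[ 1.000e-03 -9.950e-01  1.010e-01  4.790e-01]
 [-1.000e+00 -0.000e+00  1.000e-02 -2.300e-02]
 [-9.000e-03 -1.010e-01 -9.950e-01  1.175e+00]
 [ 0.000e+00  0.000e+00  0.000e+00  1.000e+00]]
595.3691992768177 [[ 9.780e-01 -1.130e-01  1.780e-01  3.140e-01]
 [-2.110e-01 -5.290e-01  8.220e-01 -1.271e+00]
 [ 1.000e-03 -8.410e-01 -5.410e-01  8.700e-01]
 [ 0.000e+00  0.000e+00  0.000e+00  1.000e+00]]
```

View pics/top0.png

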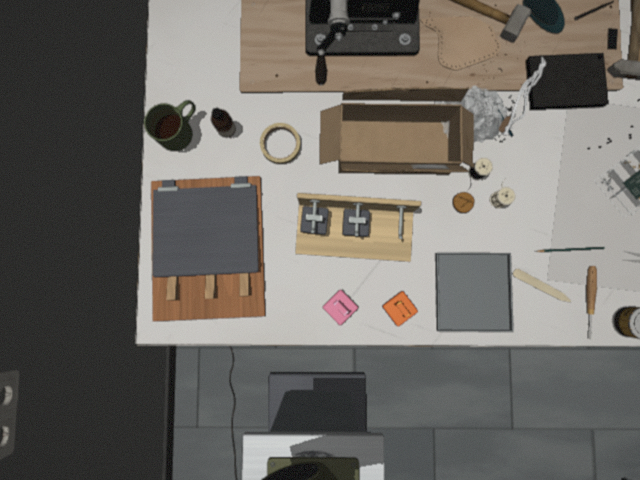

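View pics/side0.png

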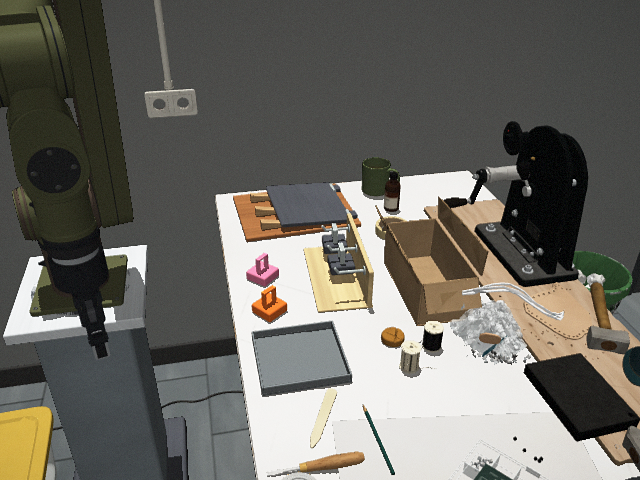

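The top view shows the press at left with wedges at (172,288), (210,287) and (245,284). Two grey iron weights hang on the rack at (315,220) and (357,222), and the third hook (402,222) is empty. The tray is at (474,291). The pink (340,307) and orange (400,308) weights stand on the table and are look-alikes, so I leave them alone. I'll measure next and make one enlarged crop.

```bash
python3 - <<'E'
from h import *
W=np.load("top0.npy"); im=cv2.imread("pics/top0.png")
def comp(mask,box,name):
    x0,y0,x1,y1=box; m=np.zeros(mask.shape,np.uint8); m[y0:y1,x0:x1]=mask[y0:y1,x0:x1]
    n,l,st,ce=cv2.connectedComponentsWithStats(m)
    for i in range(1,n):
        if st[i,4]<40: continue
        p=W[l==i]; p=p[~np.isnan(p[:,0])]
        r=cv2.minAreaRect((p[:,:2]*1000).astype(np.float32))
        print(name,st[i],"c",np.round(r[0],1),"size",np.round(r[1],1),"ang",round(r[2],1),"z",np.percentile(p[:,2]*1000,[2,50,98]).round(1))
z=np.nan_to_num(W[...,2])
comp(((z>.0225)).astype(np.uint8),(150,274,262,320),"wedges")
comp(((z>.005)).astype(np.uint8),(140,170,270,325),"press")
comp((z>.02).astype(np.uint8),(150,188,262,276),"plate")
comp((z>.012).astype(np.uint8),(425,240,525,340),"tray")
comp((z>.035).astype(np.uint8),(298,200,425,262),"weights")
comp((z>.0035).astype(np.uint8),(285,180,430,270),"rack")
comp((z>.01).astype(np.uint8),(320,285,420,330),"decoy")
a=im[170:330,140:430]; cv2.imwrite("pics/c1.png",cv2.resize(a,None,fx=2.7,fy=2.7,interpolation=cv2.INTER_CUBIC))
E
```

```text
wedges [152 274  76  27 639] c [480.8 280.5] size [ 58.7 169. ] ang 0.1 z [24.5 33.6 40.2]
wedges [239 274  10  23 224] c [485.6 158.5] size [50.2 21.2] ang 1.7 z [25.3 32.3 38.7]
press [  150   176   116   147 15707] c [573.7 249.8] size [338.  265.1] ang 2.8 z [ 9.3 26.9 38.4]
plate [ 152  188  106   88 9080] c [609.5 250.6] size [203.5 247.5] ang 0.2 z [22.6 30.9 38.9]
tray [435 253  79  80 766] c [ 470.  -366.7] size [172.3 179. ] ang 90.0 z [13.1 21.7 26.8]
weights [ 298  200  123   40 2444] c [628.6 -98. ] size [267.   84.5] ang 88.8 z [ 40.2  54.9 105.5]
rack [ 290  193  131   70 6966] c [622.6 -89.7] size [287.3 154.9] ang 87.5 z [  4.    9.7 105.2]
decoy [322 290  36  36 694] c [435.9 -60. ] size [58.8 59.8] ang 44.6 z [21.1 26.1 67.2]
decoy [382 291  36  36 718] c [ 432.6 -196.7] size [60.5 60.4] ang 37.2 z [17.3 25.9 66.6]
```

View pics/c1.png

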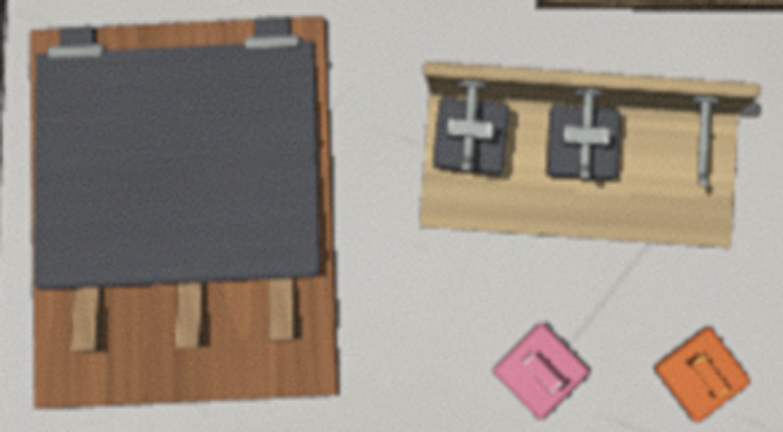

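The crop shows three wedges in front of the plate and two grey weights hung by their stirrups on the left and middle hooks. The pink and orange look-alikes stand free. I'll fit each wedge and weight, then move.

```bash
python3 - <<'E'
from h import *
W=np.load("top0.npy"); z=np.nan_to_num(W[...,2]); im=cv2.imread("pics/top0.png").astype(int)
for n,(a,b) in dict(L=(160,186),M=(200,222),R=(234,256)).items():
    m=np.zeros(z.shape,bool); m[278:305,a:b]=True
    m&=(z>.0225)&(im[...,1]>75)
    p=W[m]; r=cv2.minAreaRect((p[:,:2]*1000).astype(np.float32))
    v=np.polyfit(p[:,0],p[:,1],1)
    vs=[np.median(p[abs(p[:,0]-x)<.003,1]) if (abs(p[:,0]-x)<.003).any() else None for x in (.46,.465,.475,.485,.495)]
    print(n,m.sum(),np.round(r[0],1),np.round(r[1],1),r[2],"xrange",p[:,0].min(),p[:,0].max(),"slope",v[0],np.round(np.array(vs,float),4))
# plate edges: dark
d=(im.sum(-1)<230)&(z>.018); d[:185]=0;d[280:]=0;d[:,:148]=0;d[:,265:]=0
p=W[d]; 
r=cv2.minAreaRect((p[:,:2]*1000).astype(np.float32)); print("plate",np.round(r[0],1),np.round(r[1],1),r[2])
A=np.c_[p[:,:2],np.ones(len(p))]; print(np.linalg.lstsq(A,p[:,2],rcond=None)[0])
bed=[(262,180),(264,318),(154,320),(153,180)]
for u,v in bed: print(W[v,u].round(3))
# weights: base top ~ z .05, handle ~.089
for n,(a,b) in dict(W1=(300,332),W2=(342,374)).items():
    s=np.zeros(z.shape,bool); s[200:242,a:b]=1
    for lo,hi in((.040,.056),(.080,.11)):
        p=W[s&(z>lo)&(z<hi)]; r=cv2.minAreaRect((p[:,:2]*1000).astype(np.float32)); print(n,lo,np.round(r[0],1),np.round(r[1],1),r[2],np.median(p[:,2]))
p=W[(z>.09)&(np.mgrid[0:480,0:640][0]>190)&(np.mgrid[0:480,0:640][0]<212)]; p=p[(p[:,1]<.06)&(p[:,1]>-.26)]
print("board slope dx/dy",np.polyfit(p[:,1],p[:,0],1))
E
```

```text
L 215 [476.2 323.1] [50.1 21.1] 1.4054205417633057 xrange 0.4513860998382837 0.5011934427053336 slope 0.015253803577554624 [0.3215 0.3218 0.3222 0.3232 0.3222]
M 193 [478.7 236. ] [21.  45.2] 89.97008514404297 xrange 0.4560717330009376 0.5012833062360725 slope 0.0041038079788954535 [0.2344 0.2348 0.2353 0.2355 0.2344]
R 185 [481.1 158.3] [41.1 21.2] 1.724242091178894 xrange 0.46064620635834236 0.5013932535927205 slope 0.04188352667665221 [0.1582 0.1569 0.1575 0.158  0.1582]
plate [610.7 244.8] [219.9 233.7] 1.4094834327697754
[-0.06997842 -0.00288955  0.07200938]
[ 0.735  0.124 -0.004]
[0.41  0.114 0.006]
[0.405 0.366 0.011]
[0.734 0.383 0.002]
W1 0.04 [636.1  -3.1] [70.3 69.5] 86.29024505615234 0.050300079509311146
W1 0.08 [634.1  -3.7] [68.6 73.9] 86.72930908203125 0.08808606122439899
W2 0.04 [630.4 -98.4] [70.7 68.2] 86.30023193359375 0.050493696487762696
W2 0.08 [630.4 -97.5] [76.  67.9] 0.3055611252784729 0.09067966061022026
board slope dx/dy [0.06866564 0.67527448]
```

```bash
for i in 1 2 3; do python3 -m pendant '[0,134,-180,0,0,0,0.6,0,134,-180,0,0,0,0.6,0,134,-180,0,0,0,0.6,0,134,-180,0,0,0,0.6,0,134,-180,0,0,0,0.6]' 60; done; python3 -m pendant '[60,134,-180,11.6,0,0,0.6,60,134,-180,11.6,0,0,0.6,60,134,-180,11.6,0,0,0.6,60,134,-180,11.6,0,0,0.6,60,134,-180,11.6,0,0,0.6]'; python3 -c "
from h import *
print(rel([.470,.3222,.09]),R.from_quat(sense()['tcp_rot']).as_matrix().round(3))"
```

```text
clock: 0.6
tcp_pos: [0.2138, -0.2973, 0.2303]
tcp_rot: [0.435, 0.559, -0.433, 0.557]
contact_force: [0.4, -0.1, -0.6]
finger_gap: 0.0512
clock: 1.1
tcp_pos: [0.2995, -0.087, 0.231]
tcp_rot: [0.435, 0.56, -0.432, 0.557]
contact_force: [0.5, 0.1, 0.9]
finger_gap: 0.0511
clock: 1.6
tcp_pos: [0.3881, 0.114, 0.2318]
tcp_rot: [0.431, 0.568, -0.423, 0.559]
contact_force: [0.8, -0.8, 0.6]
finger_gap: 0.051
clock: 2.1
tcp_pos: [0.4684, 0.0834, 0.1923]
tcp_rot: [0.477, 0.55, -0.452, 0.516]
contact_force: [0.1, 0.4, 0.3]
finger_gap: 0.0513
[ 115.9   34.8 -229.9] [[-0.013  0.991  0.137]
 [ 0.058  0.137 -0.989]
 [-0.998 -0.005 -0.059]]
```

```bash
python3 -c "
from h import *
print(sense()['q'].round(3))"; python3 -m pendant '[0,20,-100,0,0,0,0.6,0,20,-100,0,0,0,0.6,0,20,-100,0,0,0,0.6,0,20,-100,0,0,0,0.6]';python3 -c "
from h import *
print(sense()['q'].round(3),rel([.470,.3222,.09]))"; 
```

```text
[ 0.137  0.201 -0.324  1.05   0.059  3.141]
clock: 2.5
tcp_pos: [0.4853, 0.1328, 0.1984]
tcp_rot: [0.466, 0.576, -0.425, 0.52]
contact_force: [-0.2, 0.2, -0.6]
finger_gap: 0.0512
[ 0.205  0.243 -0.254  1.08   0.099  3.141] [ 126.3   24.2 -176.9]
```

```bash
cat >> h.py <<'E'
def go(target,psi):
    "shift+rotvec in tool axes; psi deg: flipped grasp: tool y=-(cos,sin), z=(-sin,cos)"
    s=sense(); r=R.from_quat(s["tcp_rot"]); p=np.radians(psi)
    T=np.array([[0,-np.cos(p),-np.sin(p)],[0,-np.sin(p),np.cos(p)],[-1,0,0]])
    d=r.inv().apply(np.array(target)-s["tcp_pos"])*1000
    w=np.degrees((r.inv()*R.from_matrix(T)).as_rotvec())
    print("shift",d.round(1),"turn",w.round(1),"tcp",s["tcp_pos"].round(4),"F",s["contact_force"].round(1),"gap",round(s["finger_gap"],4),"t",s["clock"])
E
for i in 1 2 3; do python3 -m pendant '[0,0,0,-43,0,0,0.6,0,0,0,-43,0,0,0.6,0,0,0,-43,0,0,0.6,0,0,0,-43,0,0,0.6,0,0,0,-43,0,0,0.6]'|tail -0; done; python3 -c "
from h import *
print(sense()['q'].round(3));go([.470,.3222,.09],2.5)"
```

```text
[ 0.204  0.24  -0.256  1.081  0.097  0.886]
shift [126.5 121.2 132.5] turn [-41.5   4.7  -3.2] tcp [0.4837 0.1319 0.1988] F [-0.2 -1.5 -0.1] gap 0.0515 t 4.0Exception ignored on flushing sys.stdout:
BrokenPipeError: [Errno 32] Broken pipe
Exception ignored on flushing sys.stdout:
BrokenPipeError: [Errno 32] Broken pipe
Exception ignored on flushing sys.stdout:
BrokenPipeError: [Errno 32] Broken pipe
```

```bash
python3 -m pendant '[127,121,133,-41.5,4.7,-3.2,0.6,127,121,133,-41.5,4.7,-3.2,0.6,127,121,133,-41.5,4.7,-3.2,0.6,127,121,133,-41.5,4.7,-3.2,0.6,127,121,133,-41.5,4.7,-3.2,0.6]' >/dev/null; python3 -c "
from h import *
print(sense()['q'].round(3));go([.470,.3222,.016],2.5)"
```

```text
[ 0.606  0.433 -0.273  0.865 -0.     0.554]
shift [71.3 -1.2 -2.8] turn [ 0.5 -0.  -0. ] tcp [0.4688 0.325  0.0873] F [0.1 0.2 0.7] gap 0.0512 t 4.5
```

```bash
python3 -m pendant '[40,-1,-3,0.5,0,0,0.6,70,-1,-3,0.5,0,0,0.6,70,-1,-3,0.5,0,0,0.6,71,-1,-3,0.5,0,0,0.6]' ; python3 -m pendant '[0,0,0,0,0,0,0,0,0,0,0,0,0,0,0,0,0,0,0,0,0,0,0,0,0,0,0,0,0,0,0,0,0,0,0]' 80; python3 -c "
from h import *
go([.470,.3222,.016],2.5)"
```

```text
clock: 4.9
tcp_pos: [0.4695, 0.3216, 0.0166]
tcp_rot: [-0.511, 0.49, 0.511, 0.488]
contact_force: [0.5, -0.2, -0.6]
finger_gap: 0.0513
clock: 5.4
tcp_pos: [0.471, 0.3223, 0.019]
tcp_rot: [0.511, -0.489, -0.51, -0.49]
contact_force: [-0.5, -0.2, 6.8]
finger_gap: 0.0178
shift [ 3.   1.1 -0.1] turn [-0.1  0.   0.1] tcp [0.471  0.3223 0.019 ] F [-0.5 -0.2  6.8] gap 0.0178 t 5.4
```

```bash
for i in 1 2 3; do python3 -m pendant '[0,4,0,0,0,0,0,0,8,0,0,0,0,0,0,12,0,0,0,0,0,0,16,0,0,0,0,0,0,20,0,0,0,0,0]' | grep -v rot ; done; python3 -c "
from h import *
go([.390,.3187,.02],2.5)
c=shot('top');cv2.imwrite('pics/t1.png',cv2.resize(c['pixels'][170:330,140:300],None,fx=3,fy=3))"
```

```text
clock: 5.9
tcp_pos: [0.4505, 0.3214, 0.019]
contact_force: [0.8, 0.2, -0.1]
finger_gap: 0.0176
clock: 6.4
tcp_pos: [0.4302, 0.3206, 0.019]
contact_force: [0.3, 0.5, -0.9]
finger_gap: 0.0183
clock: 6.9
tcp_pos: [0.4099, 0.3197, 0.019]
contact_force: [0.3, 0.3, -0.3]
finger_gap: 0.0178
shift [-1.1 20.  -0.2] turn [-0.   0.   0.1] tcp [0.4099 0.3197 0.019 ] F [ 0.3  0.3 -0.3] gap 0.0178 t 6.9
```

View pics/t1.png

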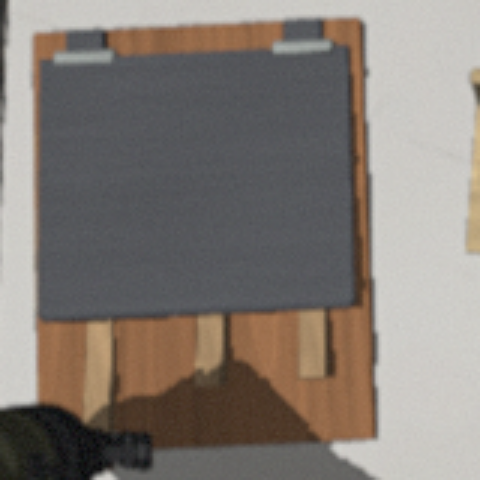

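```bash
python3 -m pendant '[0,6,0,0,0,0,0,0,12,0,0,0,0,0,0,18,0,0,0,0,0,0,18,0,0,0,0,0]' | grep -v rot; python3 -m pendant '[-20,18,0,0,0,0,0,-60,18,0,0,0,0,0,-100,0,0,0,0,0,0,-150,0,0,0,0,0,0,-150,0,0,0,0,0,0]'|grep -v rot; for i in 1 2; do python3 -m pendant '[0,0,-40,0,0,0,0,0,0,-90,0,0,0,0,0,0,-140,0,0,0,0,0,0,-190,0,0,0,0,0,0,-240,0,0,0,0]'|grep -v rot; done;  python3 -c "
from h import *
print(sense()['q'].round(3));go([.429,-.412,.1],0)
"
```

```text
clock: 7.35
tcp_pos: [0.3902, 0.3187, 0.019]
contact_force: [-0.8, -0.2, 0.2]
finger_gap: 0.0181
clock: 7.85
tcp_pos: [0.3941, 0.3216, 0.1756]
contact_force: [1.5, 0.7, -0.9]
finger_gap: 0.0179
clock: 8.35
tcp_pos: [0.4037, 0.0801, 0.1731]
contact_force: [1.7, -0.5, 0.1]
finger_gap: 0.0181
clock: 8.85
tcp_pos: [0.4136, -0.1614, 0.1706]
contact_force: [1.6, 1.0, 0.6]
finger_gap: 0.0181
[-0.38   0.156 -0.44   0.969  0.011 -0.425]
shift [  68.6   -3.6 -251.6] turn [2.5 0.5 0.5] tcp [ 0.4136 -0.1614  0.1706] F [1.6 1.  0.6] gap 0.0181 t 8.85
```

Re-check the tray (it may have been knocked) while the arm approaches.

```bash
cat >> h.py <<'E'
def tray():
    c=shot('top'); W=world(c); im=c["pixels"].astype(int)
    x,y,z=W[...,0],W[...,1],W[...,2]
    b=(im.max(-1)<150)&(im.max(-1)-im.min(-1)<35)&(y<-.22)&(y>-.53)&(x>.31)&(x<.62)&(z<.03)&(z>.002)
    m=b.astype(np.uint8)
    n,l,st,ce=cv2.connectedComponentsWithStats(m); k=1+np.argmax(st[1:,4])
    p=W[l==k]; r=cv2.minAreaRect((p[:,:2]*1000).astype(np.float32)); print("tray",np.round(r[0],1),np.round(r[1],1),round(r[2],1))
    return c
E
python3 -c "
from h import *
tray()"
python3 -m pendant '[0,0,-50,2.5,0.5,0.5,0,0,-2,-100,2.5,0.5,0.5,0,0,-4,-150,2.5,0.5,0.5,0,0,-4,-200,2.5,0.5,0.5,0,68,-4,-251,2.5,0.5,0.5,0]'|grep -v rot; python3 -c "
from h import *
c=tray();go([.429,-.412,.012],0);cv2.imwrite('pics/t2.png',cv2.resize(c['pixels'][220:350,400:560],None,fx=4,fy=4))"
```

```text
tray [ 472.8 -369.4] [180.  181.6] 88.8
clock: 9.4
tcp_pos: [0.4306, -0.3986, 0.137]
contact_force: [1.1, -0.8, -0.4]
finger_gap: 0.018
tray [ 457.5 -377.3] [210.9 193.2] 0.0
shift [115.9  -2.  -11.3] turn [-0.7 -0.7  0. ] tcp [ 0.4271 -0.3994  0.1277] F [-0.1 -3.6 -5.2] gap 0.0177 t 9.45
```

View pics/t2.png

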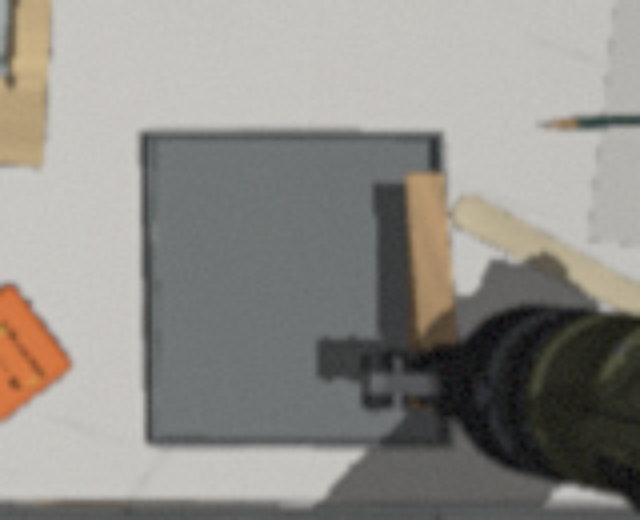

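The wedge is in the grip above the tray's right side (about 425,260 in the crop). Its offset is parallax, and the tray hasn't moved. I'll lower and release.

```bash
python3 -m pendant '[30,-2,-11,-0.7,-0.7,0,0,60,-2,-11,-0.7,-0.7,0,0,90,-2,-11,-0.7,-0.7,0,0,110,-2,-11,-0.7,-0.7,0,0,115,-2,-11,-0.7,-0.7,0,0]'|grep -v rot; python3 -c "
from h import *
go([.429,-.412,.012],0)";python3 -m pendant '[0,0,0,0,0,0,0,0,0,0,0,0,0,0.33,0,0,0,0,0,0,0.33,0,0,0,0,0,0,0.33]' | grep -v rot;  python3 -m pendant '[-40,0,0,0,0,0,0.33,-80,0,0,0,0,0,0.33,-120,0,0,0,0,0,0.33,-150,0,50,0,0,0,0.33,-150,0,100,0,0,0,0.6]'|grep -v rot; for i in 1 2; do python3 -m pendant '[0,0,50,0,0,0,0.6,0,0,100,0,0,0,0.6,0,0,150,0,0,0,0.6,0,0,200,0,0,0,0.6,0,0,240,0,0,0,0.6]'|grep -v rot; done; python3 -c "
from h import *
c=tray();go([.476,.2355,.1],2);cv2.imwrite('pics/t3.png',c['pixels'][160:350,130:540])"
```

```text
clock: 9.95
tcp_pos: [0.4267, -0.4092, 0.0109]
contact_force: [-9.2, 6.7, 30.0]
finger_gap: 0.0177
shift [-1.2 -2.3 -2.8] turn [ 0.   0.3 -0.3] tcp [ 0.4267 -0.4092  0.0109] F [-9.2  6.7 30. ] gap 0.0177 t 9.95
clock: 10.35
tcp_pos: [0.4267, -0.4088, 0.0108]
contact_force: [0.0, 0.3, -0.2]
finger_gap: 0.0279
clock: 10.85
tcp_pos: [0.4299, -0.319, 0.1647]
contact_force: [0.4, 1.5, 0.2]
finger_gap: 0.0416
clock: 11.35
tcp_pos: [0.4297, -0.0765, 0.1649]
contact_force: [1.1, -0.1, 0.0]
finger_gap: 0.0511
clock: 11.85
tcp_pos: [0.4295, 0.166, 0.1654]
contact_force: [1.4, -0.3, 0.8]
finger_gap: 0.0511
tray [ 472.7 -370.3] [179.4 180.5] 89.9
shift [ 66.2 -45.7  63. ] turn [-1.7  0.4  0.3] tcp [0.4304 0.1718 0.1656] F [ 0.   5.4 -0.4] gap 0.0515 t 11.9
```

View pics/t3.png

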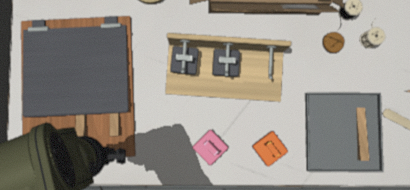

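The first wedge lies in the tray at crop (362,133). Next is the middle wedge.

```bash
python3 -m pendant '[40,-46,63,-1.7,0.4,0.3,0.6,66,-46,63,-1.7,0.4,0.3,0.6,66,-46,63,-1.7,0.4,0.3,0.6]'|grep -v rot;  python3 -c "
from h import *
go([.475,.2355,.018],2)"
```

```text
clock: 12.2
tcp_pos: [0.4764, 0.2376, 0.0969]
contact_force: [-0.9, -1.0, 0.7]
finger_gap: 0.051
shift [78.9  1.2 -2. ] turn [ 0.1  0.  -0.2] tcp [0.4764 0.2376 0.0969] F [-0.9 -1.   0.7] gap 0.051 t 12.2
```

```bash
python3 -m pendant '[40,1,-2,0,0,0,0.6,79,1,-2,0,0,0,0.6,79,1,-2,0,0,0,0.6,79,1,-2,0,0,0,0.6]'|grep -v rot; python3 -m pendant '[0,0,0,0,0,0,0,0,0,0,0,0,0,0,0,0,0,0,0,0,0,0,0,0,0,0,0,0,0,0,0,0,0,0,0]' 80|grep -v rot;  for i in 1 2; do python3 -m pendant '[0,4,0,0,0,0,0,0,8,0,0,0,0,0,0,12,0,0,0,0,0,0,16,0,0,0,0,0,0,20,0,0,0,0,0]' | grep -v rot ; done; python3 -c "
from h import *
go([.397,.2325,.02],2)"
```

```text
clock: 12.6
tcp_pos: [0.4743, 0.2346, 0.0181]
contact_force: [0.9, -0.2, 0.5]
finger_gap: 0.0508
clock: 13.1
tcp_pos: [0.4761, 0.2352, 0.0208]
contact_force: [-0.3, -1.5, 6.4]
finger_gap: 0.018
clock: 13.6
tcp_pos: [0.4554, 0.2344, 0.021]
contact_force: [0.2, 0.2, -1.2]
finger_gap: 0.0176
clock: 14.1
tcp_pos: [0.4351, 0.2337, 0.021]
contact_force: [0.5, -0.1, -0.4]
finger_gap: 0.0176
shift [ 1.  38.1  0.2] turn [ 0.1  0.  -0.1] tcp [0.4351 0.2337 0.021 ] F [ 0.5 -0.1 -0.4] gap 0.0176 t 14.1
```

```bash
for i in 1 2; do python3 -m pendant '[0,4,0,0,0,0,0,0,8,0,0,0,0,0,0,12,0,0,0,0,0,0,16,0,0,0,0,0,0,20,0,0,0,0,0]' | grep -v rot ; done;  python3 -m pendant '[-20,2,0,0,0,0,0,-60,0,0,0,0,0,0,-100,0,0,0,0,0,0,-150,0,0,0,0,0,0,-150,0,0,0,0,0,0]'|grep -v rot; for i in 1 2; do python3 -m pendant '[0,-5,-40,0,0,0,0,0,-10,-90,0,0,0,0,0,-15,-140,0,0,0,0,0,-15,-190,0,0,0,0,0,-15,-240,0,0,0,0]'|grep -v rot; done;  python3 -c "
from h import *
c=tray();go([.430,-.367,.12],0);cv2.imwrite('pics/t4.png',c['pixels'][160:350,130:540])"
```

```text
clock: 14.6
tcp_pos: [0.4148, 0.233, 0.021]
contact_force: [-0.5, -0.1, -0.4]
finger_gap: 0.0177
clock: 15.1
tcp_pos: [0.3945, 0.2322, 0.0211]
contact_force: [0.0, -0.2, -0.5]
finger_gap: 0.0175
clock: 15.6
tcp_pos: [0.3986, 0.2345, 0.1774]
contact_force: [1.0, 0.2, -0.4]
finger_gap: 0.018
clock: 16.1
tcp_pos: [0.4219, -0.006, 0.1757]
contact_force: [0.6, 0.2, -0.1]
finger_gap: 0.0177
clock: 16.6
tcp_pos: [0.4453, -0.2466, 0.1737]
contact_force: [0.8, 0.3, 0.2]
finger_gap: 0.0178
tray [ 523.2 -372.5] [ 86.5 175.3] 4.0
shift [  53.8   20.5 -111.7] turn [ 1.8 -0.1  0.6] tcp [ 0.4465 -0.2547  0.1738] F [ 2.5 -8.3  0.7] gap 0.0179 t 16.65
```

View pics/t4.png

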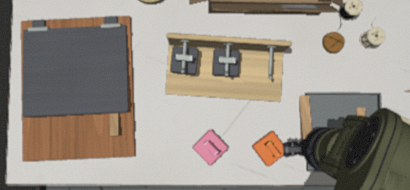

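The middle wedge is in the grip, and the right wedge alone still props the plate. The tray is unmoved, so I'll place this one.

```bash
python3 -m pendant '[0,20,-50,1.8,0,0.6,0,20,20,-112,1.8,0,0.6,0,54,20,-112,1.8,0,0.6,0,54,20,-112,1.8,0,0.6,0,54,20,-112,1.8,0,0.6,0]'|grep -v rot; python3 -c "
from h import *
go([.430,-.367,.016],0)"
```

```text
clock: 17.15
tcp_pos: [0.4292, -0.3663, 0.1181]
contact_force: [-0.1, 0.1, -0.5]
finger_gap: 0.0178
shift [102.1  -1.2  -0.9] turn [-0.1  0.1 -0.2] tcp [ 0.4292 -0.3663  0.1181] F [-0.1  0.1 -0.5] gap 0.0178 t 17.15
```

```bash
python3 -m pendant '[30,-1,-1,0,0,0,0,60,-1,-1,0,0,0,0,85,-1,-1,0,0,0,0,100,-1,-1,0,0,0,0,102,-1,-1,0,0,0,0]'|grep -v rot; python3 -m pendant '[0,0,0,0,0,0,0,0,0,0,0,0,0,0.33,0,0,0,0,0,0,0.33,0,0,0,0,0,0,0.33]' | grep -v rot;  python3 -m pendant '[-40,0,0,0,0,0,0.33,-80,0,0,0,0,0,0.33,-120,0,0,0,0,0,0.33,-150,0,50,0,0,0,0.33,-150,0,100,0,0,0,0.6]'|grep -v rot; python3 -m pendant '[0,0,50,0,0,0,0.6,0,0,100,0,0,0,0.6,0,0,150,0,0,0,0.6,0,0,200,0,0,0,0.6,0,0,240,0,0,0,0.6]'|grep -v rot;  python3 -c "
from h import *
c=tray();go([.480,.158,.1],2)
W=world(c);z=W[...,2];im=c['pixels'].astype(int)
m=np.zeros(z.shape,bool);m[278:305,234:256]=1;m&=(z>.0225)&(im[...,1]>75);p=W[m];r=cv2.minAreaRect((p[:,:2]*1000).astype(np.float32));print(r,p[:,0].min())
d=(im.sum(-1)<230)&(z>.018); d[:185]=0;d[280:]=0;d[:,:148]=0;d[:,265:]=0
p=W[d];print(np.linalg.lstsq(np.c_[p[:,:2],np.ones(len(p))],p[:,2],rcond=None)[0])"
```

```text
clock: 17.65
tcp_pos: [0.4294, -0.365, 0.0155]
contact_force: [-0.1, 1.1, 0.4]
finger_gap: 0.0174
clock: 18.05
tcp_pos: [0.4301, -0.3654, 0.0166]
contact_force: [0.3, 0.1, -0.0]
finger_gap: 0.028
clock: 18.55
tcp_pos: [0.4336, -0.2753, 0.1707]
contact_force: [1.0, 1.0, 0.4]
finger_gap: 0.0417
clock: 19.05
tcp_pos: [0.434, -0.033, 0.1707]
contact_force: [1.5, -0.1, 0.7]
finger_gap: 0.0511
tray [ 472.7 -370. ] [180.6 179.3] 0.1
shift [ 71.5 -46.3 185.9] turn [-1.9  0.1  0.3] tcp [ 0.4337 -0.0282  0.1707] F [-1.3  3.4  0.5] gap 0.0514 t 19.1
((481.1961975097656, 158.1365509033203), (41.37760925292969, 20.844322204589844), 2.7525758743286133) 0.46066138918592664
[-0.06477787  0.00435708  0.06765974]
```

```bash
python3 -m pendant '[0,-46,186,-1.9,0,0.3,0.6,20,-46,186,-1.9,0,0.3,0.6,40,-46,186,-1.9,0,0.3,0.6,72,-46,186,-1.9,0,0.3,0.6,72,-46,186,-1.9,0,0.3,0.6]'|grep -v rot;  python3 -c "
from h import *
go([.480,.158,.018],2.5)"
```

```text
clock: 19.6
tcp_pos: [0.4798, 0.1608, 0.0978]
contact_force: [-1.3, -0.4, -0.4]
finger_gap: 0.051
shift [79.8 -0.1 -3.1] turn [-0.3  0.2  0. ] tcp [0.4798 0.1608 0.0978] F [-1.3 -0.4 -0.4] gap 0.051 t 19.6
```

```bash
python3 -m pendant '[40,0,-3,0,0,0,0.6,80,0,-3,0,0,0,0.6,80,0,-3,0,0,0,0.6,80,0,-3,0,0,0,0.6]'|grep -v rot; python3 -m pendant '[0,0,0,0,0,0,0,0,0,0,0,0,0,0,0,0,0,0,0,0,0,0,0,0,0,0,0,0,0,0,0,0,0,0,0]' 80|grep -v rot;  for i in 1 2 3 4; do python3 -m pendant '[0,2,0,0,0,0,0,0,4,0,0,0,0,0,0,6,0,0,0,0,0,0,8,0,0,0,0,0,0,10,0,0,0,0,0]' | grep -v -e rot -e clock ; done; python3 -c "
from h import *
c=shot('top');go([.4,.155,.02],2)
W=world(c);z=W[...,2];im=c['pixels'].astype(int)
d=(im.sum(-1)<230)&(z>.015); d[:190]=0;d[270:]=0;d[:,:155]=0;d[:,258:]=0
p=W[d];print(np.linalg.lstsq(np.c_[p[:,:2],np.ones(len(p))],p[:,2],rcond=None)[0])"
```

```text
clock: 20.0
tcp_pos: [0.4795, 0.1577, 0.0181]
contact_force: [0.3, -0.2, 0.5]
finger_gap: 0.0512
clock: 20.5
tcp_pos: [0.4815, 0.1578, 0.0206]
contact_force: [-1.7, -1.6, 7.1]
finger_gap: 0.0177
tcp_pos: [0.4751, 0.1578, 0.0212]
contact_force: [7.8, 0.4, -10.7]
finger_gap: 0.0176
tcp_pos: [0.4677, 0.1578, 0.0215]
contact_force: [7.8, -0.4, -10.6]
finger_gap: 0.0175
tcp_pos: [0.46, 0.1576, 0.0216]
contact_force: [7.2, 0.3, -12.0]
finger_gap: 0.0175
tcp_pos: [0.4521, 0.1575, 0.0217]
contact_force: [7.2, -0.0, -11.4]
finger_gap: 0.0178
shift [ 0.5 51.6 -0.6] turn [0.1 0.2 1.2] tcp [0.4515 0.1575 0.0216] F [  6.5   1.1 -10.6] gap 0.0177 t 22.55
[-0.12852902  1.32080983 -0.0703602 ]
```

```bash
for i in 1 2 3; do python3 -m pendant '[0,2,0,0,0,0,0,0,4,0,0,0,0,0,0,6,0,0,0,0,0,0,8,0,0,0,0,0,0,10,0,0,0,0,0]' | grep -v -e rot -e clock ; done; python3 -c "
from h import *
c=shot('top')
W=world(c);im=c['pixels'].astype(int)
d=(im.sum(-1)<230); d[:195]=0;d[265:]=0;d[:,:160]=0;d[:,250:]=0
p=W[d];print(len(p),np.linalg.lstsq(np.c_[p[:,:2],np.ones(len(p))],p[:,2],rcond=None)[0]); print(W[269:285,235:240,2].mean(1).round(4),W[269:285,245:255,0].mean(1).round(3))"
```

```text
tcp_pos: [0.4437, 0.1574, 0.0217]
contact_force: [8.7, 0.3, -12.0]
finger_gap: 0.0178
tcp_pos: [0.4357, 0.1573, 0.0217]
contact_force: [7.9, -0.0, -10.5]
finger_gap: 0.0179
tcp_pos: [0.4276, 0.1572, 0.0218]
contact_force: [7.1, -0.3, -11.2]
finger_gap: 0.0177
0 [0. 0. 0.]
[0.0282 0.0287 0.0266 0.0275 0.0257 0.0137 0.015  0.0133 0.0147 0.0165
 0.0144 0.0132 0.0148 0.0137    nan 0.0156] [0.522 0.52  0.517 0.515 0.513 0.511 0.508 0.506 0.504 0.502 0.499 0.497
 0.495 0.492 0.49  0.488]
```

```bash
for i in 1 2 3 4 5 6 7; do python3 -m pendant '[0,2,0,0,0,0,0,0,2.7,0,0,0,0,0,0,3.4,0,0,0,0,0,0,4.1,0,0,0,0,0,0,4.8,0,0,0,0,0]' | grep -v -e rot -e clock -e gap ; done
```

```text
tcp_pos: [0.4258, 0.1573, 0.0225]
contact_force: [7.8, 0.3, -9.8]
tcp_pos: [0.4234, 0.1574, 0.0229]
contact_force: [6.8, -0.0, -10.4]
tcp_pos: [0.4221, 0.1576, 0.0237]
contact_force: [7.9, -0.6, -8.8]
tcp_pos: [0.4196, 0.1578, 0.024]
contact_force: [7.4, 0.8, -9.4]
tcp_pos: [0.4175, 0.158, 0.0247]
contact_force: [6.3, -0.1, -7.5]
tcp_pos: [0.4129, 0.158, 0.0247]
contact_force: [-0.1, 0.4, -0.3]
tcp_pos: [0.408, 0.1579, 0.0244]
contact_force: [0.3, -0.4, -0.1]
```

```bash
python3 -m pendant '[0,6,0,0,0,0,0,0,12,0,0,0,0,0,0,18,0,0,0,0,0,0,22,0,0,0,0,0]' | grep -v rot;  python3 -m pendant '[-20,22,0,0,0,0,0,-60,0,0,0,0,0,0,-100,0,0,0,0,0,0,-150,0,0,0,0,0,0,-150,0,0,0,0,0,0]'|grep -v rot; python3 -m pendant '[0,-10,-45,0,0,0,0,0,-20,-90,0,0,0,0,0,-30,-140,0,0,0,0,0,-30,-190,0,0,0,0,0,-30,-240,0,0,0,0]'|grep -v rot;  python3 -c "
from h import *
c=tray();go([.431,-.322,.12],0);cv2.imwrite('pics/t5.png',cv2.resize(c['pixels'][160:350,130:540],None,fx=1.9,fy=1.9))
W=world(c);z=W[...,2];im=c['pixels'].astype(int)
p=W[195:265,160:250].reshape(-1,3);p=p[~np.isnan(p[:,0])];print(np.linalg.lstsq(np.c_[p[:,:2],np.ones(len(p))],p[:,2],rcond=None)[0],p.mean(0))"
```

```text
clock: 28.0
tcp_pos: [0.3849, 0.157, 0.023]
contact_force: [-0.3, 0.7, -0.7]
finger_gap: 0.0177
clock: 28.5
tcp_pos: [0.3799, 0.1574, 0.1787]
contact_force: [1.5, 0.5, 0.5]
finger_gap: 0.0175
clock: 29.0
tcp_pos: [0.417, -0.0822, 0.1779]
contact_force: [0.6, -0.2, -0.6]
finger_gap: 0.0174
tray [ 472.7 -370.2] [180.5 180. ] 0.1
shift [  57.7   -4.4 -232.3] turn [1.3 0.2 3.9] tcp [ 0.4174 -0.0901  0.178 ] F [ 0.7 -4.8  0.4] gap 0.0176 t 29.05
[-0.00086127 -0.0010945   0.02481337] [0.6131853  0.25174374 0.02400972]
```

View pics/t5.png

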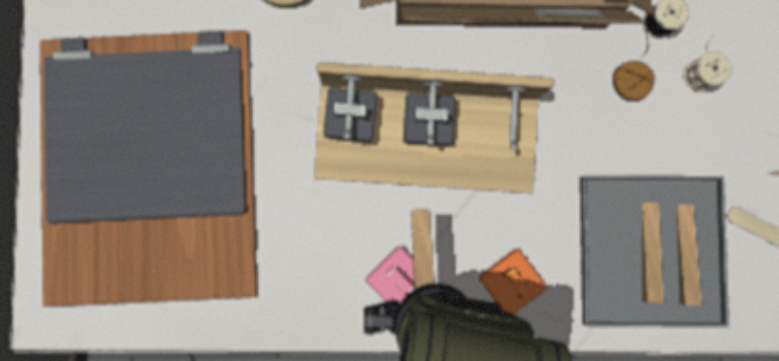

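The plate is flat (fitted slope ≈0.001), two wedges lie in the tray and the third is in the grip. I'll place it left of the others.

```bash
python3 -m pendant '[0,-4,-50,1.3,0,3.9,0,0,-4,-100,1.3,0,3.9,0,0,-4,-150,1.3,0,3.9,0,0,-4,-200,1.3,0,3.9,0,0,-4,-230,1.3,0,3.9,0]'|grep -v rot;python3 -m pendant '[30,0,0,0,0,0,0,55,0,0,0,0,0,0]'|grep -v rot;  python3 -c "
from h import *
c=tray();go([.431,-.322,.02],0)"
```

```text
clock: 29.55
tcp_pos: [0.4262, -0.3222, 0.1769]
contact_force: [1.2, 0.7, -0.0]
finger_gap: 0.0179
clock: 29.75
tcp_pos: [0.4262, -0.3235, 0.1206]
contact_force: [-0.1, -0.1, -0.9]
finger_gap: 0.0175
tray [ 464.2 -375.3] [189.5 197.4] 89.9
shift [96.2 -8.2 -2.2] turn [-0.2  0.5 -0.3] tcp [ 0.4234 -0.3206  0.1163] F [-1.8  1.  -3.1] gap 0.0179 t 29.8
```

```bash
python3 -m pendant '[30,-8,0,0,0,0,0,60,-8,0,0,0,0,0,80,-8,0,0,0,0,0,90,-8,-2,0,0,0,0,96,-8,-2,0,0,0,0]'|grep -v rot; python3 -m pendant '[1,0,0,0,0,0,0,2,0,0,0,0,0,0]'|grep -v rot; python3 -m pendant '[0,0,0,0,0,0,0,0,0,0,0,0,0,0.33,0,0,0,0,0,0,0.33,0,0,0,0,0,0,0.33]' | grep -v rot;  python3 -m pendant '[-40,0,0,0,0,0,0.33,-80,0,0,0,0,0,0.33,-120,0,0,0,0,0,0.33,-150,0,40,0,0,0,0.33,-150,0,90,0,0,0,0.33]'|grep -v rot;  python3 -m pendant '[0,-40,50,0,0,0,0.33,0,-40,100,0,0,0,0.33,0,-40,115,0,0,0,0.33]'|grep -v rot;python3 -c "
from h import *
c=tray();go([.52,-.1,.14],-3.5);cv2.imwrite('pics/t6.png',cv2.resize(c['pixels'][160:350,280:540],None,fx=3,fy=3))
d=shot('side');cv2.imwrite('pics/s6.png',cv2.resize(d['pixels'][200:320,280:400],None,fx=5,fy=5,interpolation=cv2.INTER_CUBIC))"
```

```text
clock: 30.3
tcp_pos: [0.4306, -0.3214, 0.0197]
contact_force: [-1.4, -0.2, 1.1]
finger_gap: 0.0174
clock: 30.5
tcp_pos: [0.4309, -0.3217, 0.0187]
contact_force: [-2.2, 0.7, 3.2]
finger_gap: 0.0177
clock: 30.9
tcp_pos: [0.4312, -0.3219, 0.0189]
contact_force: [0.3, -0.9, -0.2]
finger_gap: 0.0282
clock: 31.4
tcp_pos: [0.4361, -0.2354, 0.1743]
contact_force: [1.6, 0.1, -0.0]
finger_gap: 0.0282
clock: 31.7
tcp_pos: [0.4778, -0.1177, 0.1752]
contact_force: [-0.1, -0.6, -0.6]
finger_gap: 0.0277
tray [ 472.6 -371.1] [180.2 179.4] 0.3
shift [ 35.3 -42.7  14.9] turn [3.4 0.4 0.3] tcp [ 0.4772 -0.115   0.175 ] F [-0.8  2.6  1.4] gap 0.0283 t 31.75
```

View pics/t6.png

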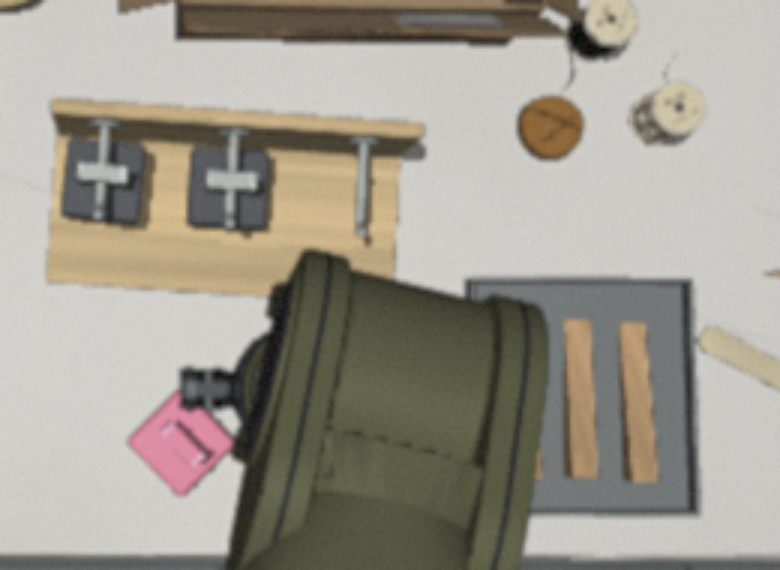

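View pics/s6.png

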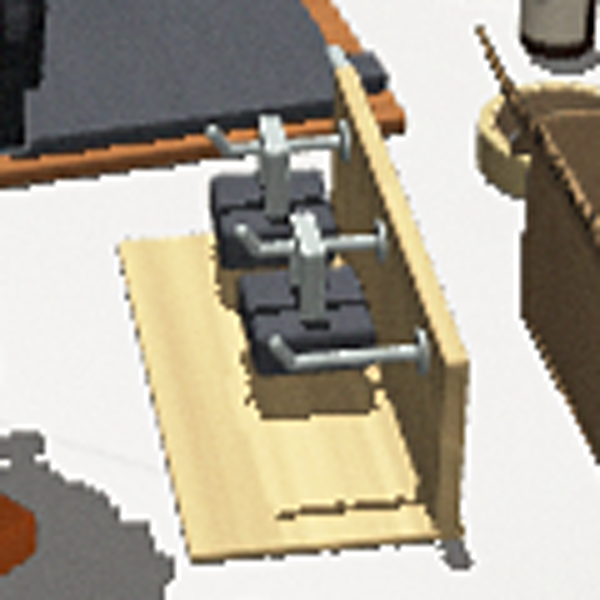

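The three-weight rack holds two grey weights, at t6 crop (103,172) and (232,180). The side view shows both stirrups on their bars with clear sides. I'll measure the strap tops.

```bash
python3 - <<'E'
from h import *
c=shot('top');W=world(c);im=c['pixels'].astype(int)
for n,(u,v) in dict(W1=(314,217),W2=(357,220)).items():
    print(n,W[v-1:v+2,u-1:u+2].reshape(-1,3).mean(0).round(4))
    a,b=slice(v-7,v+8),slice(u-12,u+13); w=W[a,b].reshape(-1,3); i=im[a,b].reshape(-1,3)
    m=(i.min(1)>110)&(w[:,2]>.082)&(w[:,2]<.095); p=w[m]
    left=p[np.abs(p[:,1]-np.median(p[:,1]))>.006]
    r=cv2.minAreaRect((left[:,:2]*1000).astype(np.float32));print(len(left),r,left[:,2].mean())
E
```

```text
W1 [ 0.6329 -0.0027  0.0899]
53 ((632.4522094726562, -1.5999031066894531), (33.797752380371094, 11.051145553588867), 84.19705200195312) 0.0895533460107569
W2 [ 0.6262 -0.0963  0.0906]
59 ((626.2844848632812, -96.18743896484375), (35.028541564941406, 11.452434539794922), 86.28418731689453) 0.09000332399160868
```

```bash
python3 -c "
from h import *
go([.6325,-.002,.14],-3.8)"; python3 -m pendant '[0,-50,20,3.7,0.4,0.3,0.75,0,-100,50,3.7,0.4,0.3,0.75,10,-155,80,3.7,0.4,0.3,0.75,35,-155,113,3.7,0.4,0.3,0.75,35,-155,113,3.7,0.4,0.3,0.75]'; python3 -c "
from h import *
go([.6325,-.002,.058],-3.8)"
```

```text
shift [  35.8 -155.   117.6] turn [3.6 0.1 0.2] tcp [ 0.477  -0.1192  0.1748] F [-0.3 -1.3  0.9] gap 0.028 t 31.85
clock: 32.35
tcp_pos: [0.6338, -0.0043, 0.1374]
tcp_rot: [-0.483, 0.518, 0.483, 0.514]
contact_force: [-0.9, -0.5, -0.6]
finger_gap: 0.0643
shift [79.4  1.2  2.5] turn [ 0.1 -0.2 -0.2] tcp [ 0.6338 -0.0043  0.1374] F [-0.9 -0.5 -0.6] gap 0.0643 t 32.35
```

```bash
python3 -m pendant '[30,1,2.5,0,0,0,0.75,60,1,2.5,0,0,0,0.75,79,1,2.5,0,0,0,0.75,79,1,2.5,0,0,0,0.75]'|grep -v rot; python3 -m pendant '[0,0,0,0,0,0,0,0,0,0,0,0,0,0,0,0,0,0,0,0,0,0,0,0,0,0,0,0,0,0,0,0,0,0,0]' 90|grep -v rot; python3 -m pendant '[-5,0,0,0,0,0,0,-10,0,0,0,0,0,0,-15,0,0,0,0,0,0,-20,0,0,0,0,0,0,-20,0,0,0,0,0,0]'|grep -v rot; python3 -c "
from h import *
go([.5705,.002,.078],-3.8)
d=shot('side');cv2.imwrite('pics/s7.png',cv2.resize(d['pixels'][160:320,280:400],None,fx=4,fy=4,interpolation=cv2.INTER_CUBIC))"
```

```text
clock: 32.75
tcp_pos: [0.6293, -0.0037, 0.0552]
contact_force: [-0.7, 0.4, -0.3]
finger_gap: 0.0641
clock: 33.25
tcp_pos: [0.63, -0.004, 0.0565]
contact_force: [-1.2, -0.6, 5.2]
finger_gap: 0.0345
clock: 33.75
tcp_pos: [0.6307, -0.0039, 0.0771]
contact_force: [1.5, -0.1, -7.6]
finger_gap: 0.0345
shift [-0.5 60.5  1.9] turn [-0.  -0.3 -0.4] tcp [ 0.6307 -0.0039  0.0771] F [ 1.5 -0.1 -7.6] gap 0.0345 t 33.75
```

View pics/s7.png

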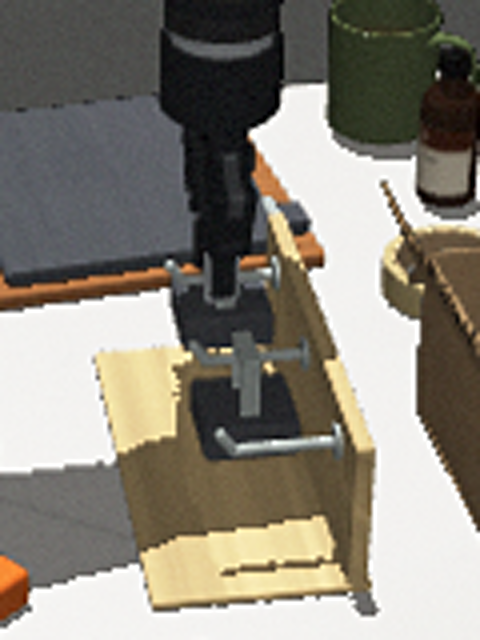

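The weight at (220,315) in the crop is lifted, and the force matches its mass. I'll draw it off the hook.

```bash
python3 -m pendant '[0,15,0,0,0,0,0,0,30,0,0,0,0,0,0,45,0,0,0,0,0,0,62,0,0,0,0,0,0,62,0,0,0,0,0]'|grep -v rot; python3 -m pendant '[-30,0,0,0,0,0,0,-50,0,0,0,0,0,0,-50,0,40,0,0,0,0,-50,-5,80,0,0,0,0,-50,-10,120,0,0,0,0]'|grep -v rot;python3 -c "
from h import *
go([.605,.300,.11],2.5)"
```

```text
clock: 34.3
tcp_pos: [0.5647, 0.0004, 0.0765]
contact_force: [-1.0, 0.7, -7.7]
finger_gap: 0.0347
clock: 34.8
tcp_pos: [0.5843, 0.1207, 0.1262]
contact_force: [0.9, -0.3, -7.5]
finger_gap: 0.0346
shift [ 15.1  -8.6 180.4] turn [-6.4 -0.3 -0.7] tcp [0.5843 0.1207 0.1262] F [ 0.9 -0.3 -7.5] gap 0.0346 t 34.8
```

```bash
python3 -m pendant '[0,-3,45,-2,0,0,0,0,-6,90,-4,0,0,0,0,-8.6,135,-6.4,-0.3,-0.7,0,0,-8.6,180,-6.4,-0.3,-0.7,0,15,-8.6,180,-6.4,-0.3,-0.7,0]'|grep -v rot; python3 -m pendant '[0,0,0,0,0,0,0]'|grep -v rot; python3 -c "
from h import *
go([.605,.300,.0575],2.5)"
```

```text
clock: 35.3
tcp_pos: [0.608, 0.3084, 0.1121]
contact_force: [1.4, -0.6, -7.2]
finger_gap: 0.0347
clock: 35.4
tcp_pos: [0.6062, 0.3087, 0.109]
contact_force: [-1.1, -1.7, -8.8]
finger_gap: 0.0345
shift [51.5  1.8 -8.9] turn [0.5 0.3 0.2] tcp [0.6062 0.3087 0.109 ] F [-1.1 -1.7 -8.8] gap 0.0345 t 35.4
```

```bash
python3 -m pendant '[15,2,-9,0.5,0.3,0.2,0,30,2,-9,0.5,0.3,0.2,0,45,2,-9,0.5,0.3,0.2,0,50,2,-9,0.5,0.3,0.2,0,52,2,-9,0.5,0.3,0.2,0]'|grep -v rot; python3 -m pendant '[0.5,0,0,0,0,0,0,1,0,0,0,0,0,0]'|grep -v rot;python3 -m pendant '[0.7,0,0,0,0,0,0,1.4,0,0,0,0,0,0]'|grep -v rot
```

```text
clock: 35.9
tcp_pos: [0.6046, 0.2993, 0.0565]
contact_force: [0.4, -0.9, -7.4]
finger_gap: 0.0342
clock: 36.1
tcp_pos: [0.6055, 0.2994, 0.0565]
contact_force: [-0.3, 0.3, -6.9]
finger_gap: 0.0345
clock: 36.3
tcp_pos: [0.6061, 0.2996, 0.0559]
contact_force: [-0.7, -0.2, -7.2]
finger_gap: 0.0347
```

```bash
for i in 1 2 3; do python3 -m pendant '[0.7,0,0,0,0,0,0,1.4,0,0,0,0,0,0]'|grep -v rot; done
```

```text
clock: 36.5
tcp_pos: [0.6065, 0.2998, 0.0552]
contact_force: [-1.6, -1.0, -1.3]
finger_gap: 0.0347
clock: 36.7
tcp_pos: [0.6068, 0.2998, 0.055]
contact_force: [-2.4, -3.0, 4.1]
finger_gap: 0.0347
clock: 36.9
tcp_pos: [0.6069, 0.2998, 0.0549]
contact_force: [-3.8, -3.1, 8.3]
finger_gap: 0.0345
```

```bash
python3 -m pendant '[0,0,0,0,0,0,0.3,0,0,0,0,0,0,0.75,0,0,0,0,0,0,0.75,0,0,0,0,0,0,0.75]'|grep -v rot; python3 -m pendant '[-40,0,0,0,0,0,0.75,-80,0,0,0,0,0,0.75,-110,0,-40,0,0,0,0.75,-110,0,-90,0,0,0,0.75,-110,0,-140,0,0,0,0.75]'|grep -v rot; python3 -m pendant '[0,0,-50,2,0,0,0.75,0,0,-100,4,0,0,0.75,0,0,-150,6.3,0,0,0.75,0,0,-200,6.3,0,0,0.75,0,0,-240,6.3,0,0,0.75]'|grep -v rot;  python3 -c "
from h import *
c=shot('top');go([.6263,-.0965,.14],-3.8);cv2.imwrite('pics/t8.png',cv2.resize(c['pixels'][160:350,130:530],None,fx=2,fy=2))
W=world(c);u,v=357,220;w=W[v-8:v+9,u-12:u+13].reshape(-1,3);print(np.median(w[(w[:,2]>.086)&(w[:,2]<.095)],0))"
```

```text
clock: 37.3
tcp_pos: [0.6079, 0.3004, 0.0554]
contact_force: [-0.6, -0.0, 1.1]
finger_gap: 0.064
clock: 37.8
tcp_pos: [0.615, 0.1597, 0.1671]
contact_force: [0.1, -0.8, -0.3]
finger_gap: 0.0641
clock: 38.3
tcp_pos: [0.6261, -0.083, 0.1666]
contact_force: [1.5, 0.6, 0.3]
finger_gap: 0.0641
shift [26.5 -0.  -7.4] turn [-0.3 -0.   0.8] tcp [ 0.6264 -0.0891  0.1665] F [ 1.  -3.3 -0.4] gap 0.064 t 38.35
[nan nan nan]
  return _methods._mean(a, axis=axis, dtype=dtype,
  ret = um.true_divide(
```

View pics/t8.png

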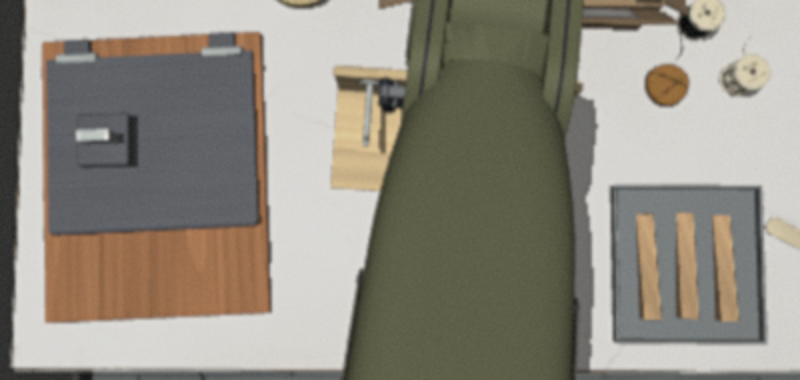

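Weight 1 stands upright on the plate at crop (103,140), and all three wedges are inside the tray. Next is weight 2.

```bash
python3 -m pendant '[40,0,-7.4,0,0,0.8,0.75,70,0,-7.4,0,0,0.8,0.75,100,0,-7.4,0,0,0.8,0.75,109,0,-7.4,0,0,0.8,0.75,109,0,-7.4,0,0,0.8,0.75]'|grep -v rot; python3 -m pendant '[0,0,0,0,0,0,0,0,0,0,0,0,0,0,0,0,0,0,0,0,0,0,0,0,0,0,0,0,0,0,0,0,0,0,0]' 90|grep -v rot; python3 -m pendant '[-5,0,0,0,0,0,0,-10,0,0,0,0,0,0,-15,0,0,0,0,0,0,-20,0,0,0,0,0,0,-20,0,0,0,0,0,0]'|grep -v rot; python3 -m pendant '[0,15,0,0,0,0,0,0,30,0,0,0,0,0,0,45,0,0,0,0,0,0,62,0,0,0,0,0,0,62,0,0,0,0,0]'|grep -v rot;  python3 -c "
from h import *
go([.60,.195,.15],2.5)"
```

```text
clock: 38.85
tcp_pos: [0.6265, -0.0963, 0.0562]
contact_force: [0.1, 0.3, 0.1]
finger_gap: 0.064
clock: 39.35
tcp_pos: [0.6281, -0.0964, 0.0583]
contact_force: [-0.3, -0.6, 6.9]
finger_gap: 0.0346
clock: 39.85
tcp_pos: [0.6284, -0.0964, 0.0788]
contact_force: [0.9, 0.2, -7.1]
finger_gap: 0.0347
clock: 40.35
tcp_pos: [0.5628, -0.0915, 0.078]
contact_force: [-0.6, -0.5, -8.2]
finger_gap: 0.0341
shift [-72.1 -16.2 288.4] turn [-6.6 -0.  -0.2] tcp [ 0.5628 -0.0915  0.078 ] F [-0.6 -0.5 -8.2] gap 0.0341 t 40.35
```

```bash
python3 -m pendant '[-40,0,0,0,0,0,0,-72,0,10,0,0,0,0,-72,-2,50,-1,0,0,0,-72,-4,90,-2,0,0,0,-72,-6,130,-3,0,0,0]'|grep -v rot; python3 -m pendant '[0,-4,45,-1,0,0,0,0,-8,90,-2,0,0,0,0,-10,130,-3,0,0,0,0,-10,155,-3.6,0,0,0]'|grep -v rot; python3 -m pendant '[0,0,0,0,0,0,0]'|grep -v rot; python3 -c "
from h import *
go([.60,.195,.062],2.5)"
```

```text
clock: 40.85
tcp_pos: [0.5795, 0.0389, 0.1505]
contact_force: [-0.2, 0.2, -6.8]
finger_gap: 0.0345
clock: 41.25
tcp_pos: [0.5936, 0.1974, 0.1504]
contact_force: [-0.1, -0.5, -6.9]
finger_gap: 0.0346
clock: 41.35
tcp_pos: [0.5943, 0.2017, 0.1501]
contact_force: [0.4, -0.3, -7.4]
finger_gap: 0.0345
shift [88.1 -5.2 -7.4] turn [0.4 0.3 0.1] tcp [0.5943 0.2017 0.1501] F [ 0.4 -0.3 -7.4] gap 0.0345 t 41.35
```

```bash
python3 -m pendant '[25,-2,-5,0.4,0.3,0,0,50,-5,-7,0.4,0.3,0,0,75,-5,-7,0.4,0.3,0,0,85,-5,-7,0.4,0.3,0,0,89,-5,-7,0.4,0.3,0,0]'|grep -v rot; for i in 1 2 3 4; do python3 -m pendant '[0.7,0,0,0,0,0,0,1.4,0,0,0,0,0,0]'|grep -v rot; done
```

```text
clock: 41.85
tcp_pos: [0.5989, 0.1946, 0.0596]
contact_force: [-0.6, -0.7, -6.4]
finger_gap: 0.0342
clock: 42.05
tcp_pos: [0.5999, 0.1946, 0.0593]
contact_force: [-0.2, 0.4, -7.1]
finger_gap: 0.0344
clock: 42.25
tcp_pos: [0.6009, 0.1949, 0.0591]
contact_force: [-0.2, 0.1, -6.4]
finger_gap: 0.0346
clock: 42.45
tcp_pos: [0.6014, 0.1951, 0.0583]
contact_force: [-0.1, -0.0, -7.1]
finger_gap: 0.0341
clock: 42.65
tcp_pos: [0.6015, 0.1951, 0.057]
contact_force: [0.6, -0.3, -7.3]
finger_gap: 0.0344
```

```bash
for i in 1 2 3; do python3 -m pendant '[0.7,0,0,0,0,0,0,1.2,0,0,0,0,0,0]'|grep -v rot; done
```

```text
clock: 42.85
tcp_pos: [0.6017, 0.1952, 0.0566]
contact_force: [-2.7, -0.1, 3.2]
finger_gap: 0.0343
clock: 43.05
tcp_pos: [0.6017, 0.1952, 0.0566]
contact_force: [-3.9, -1.2, 7.5]
finger_gap: 0.0348
clock: 43.25
tcp_pos: [0.6017, 0.1952, 0.0566]
contact_force: [-5.4, -1.5, 9.8]
finger_gap: 0.0341
```

```bash
python3 -m pendant '[0,0,0,0,0,0,0.3,0,0,0,0,0,0,0.75,0,0,0,0,0,0,0.75,0,0,0,0,0,0,0.75]'|grep -v rot; python3 -m pendant '[-40,0,0,0,0,0,0.75,-80,0,0,0,0,0,0.75,-110,0,0,0,0,0,0.75,-110,40,-30,0,0,0,0.75,-110,90,-60,0,0,0,0.75]'|grep -v rot; python3 -m pendant '[0,40,-40,0,0,0,0.75,0,80,-80,0,0,0,0.75,0,100,-120,0,0,0,0.75,0,100,-140,0,0,0,0.75]'|grep -v rot;  python3 -c "
from h import *
c=tray();cv2.imwrite('pics/t9.png',cv2.resize(c['pixels'][160:350,130:530],None,fx=2,fy=2))
d=shot('side');cv2.imwrite('pics/s9.png',cv2.resize(d['pixels'][160:400,200:400],None,fx=2.5,fy=2.5,interpolation=cv2.INTER_CUBIC))
W=world(c)
for n,(a,b,e,f) in dict(A=(160,205,205,250),B=(205,205,250,250)).items():
    w=W[b:f,a:e].reshape(-1,3); 
    t=w[(w[:,2]>.043)&(w[:,2]<.055)];s=w[w[:,2]>.078];print(n,np.median(t,0).round(4),len(t),(np.median(s,0)).round(4),len(s), np.linalg.lstsq(np.c_[t[:,:2],np.ones(len(t))],t[:,2],rcond=None)[0][:2].round(3))
p=W[240:262,165:250].reshape(-1,3);print(np.linalg.lstsq(np.c_[p[:,:2],np.ones(len(p))],p[:,2],rcond=None)[0].round(4))
im=c['pixels'].astype(int);m=(im[...,2]-im[...,0]>40)&(W[...,1]<-.26)&(W[...,1]>-.48)&(W[...,0]>.36)&(W[...,0]<.58)
n,l,st,_=cv2.connectedComponentsWithStats(m.astype(np.uint8))
for i in range(1,n):
    if st[i,4]>60: q=W[l==i];print(st[i],q.min(0).round(3),q.max(0).round(3))"
```

```text
clock: 43.65
tcp_pos: [0.6026, 0.1955, 0.0568]
contact_force: [0.3, 1.1, -0.1]
finger_gap: 0.0641
clock: 44.15
tcp_pos: [0.5238, 0.1364, 0.1679]
contact_force: [-0.4, -0.1, 0.3]
finger_gap: 0.0638
clock: 44.55
tcp_pos: [0.4261, -0.0097, 0.1663]
contact_force: [0.8, -0.3, 0.1]
finger_gap: 0.0639
tray [ 472.6 -369.8] [178.3 180.8] 89.8
A [0.6044 0.2963 0.0488] 568 [0.6094 0.2988 0.0874] 103 [0.008 0.006]
B [0.5952 0.1938 0.0486] 580 [0.6002 0.194  0.0875] 99 [0.    0.002]
 ** On entry to DLASCL parameter number  4 had an illegal value
 ** On entry to DLASCL parameter number  4 had an illegal valueTraceback (most recent call last):
  File "<string>", line 9, in <module>
    p=W[240:262,165:250].reshape(-1,3);print(np.linalg.lstsq(np.c_[p[:,:2],np.ones(len(p))],p[:,2],rcond=None)[0].round(4))
                                             ~~~~~~~~~~~~~~~^^^^^^^^^^^^^^^^^^^^^^^^^^^^^^^^^^^^^^^^^^^^^^^^^^
    x, resids, rank, s = _umath_linalg.lstsq(a, b, rcond,
                         ~~~~~~~~~~~~~~~~~~~^^^^^^^^^^^^^
                                             signature=signature)
                                             ^^^^^^^^^^^^^^^^^^^^
    raise LinAlgError("SVD did not converge in Linear Least Squares")
numpy.linalg.LinAlgError: SVD did not converge in Linear Least Squares
```

View pics/t9.png

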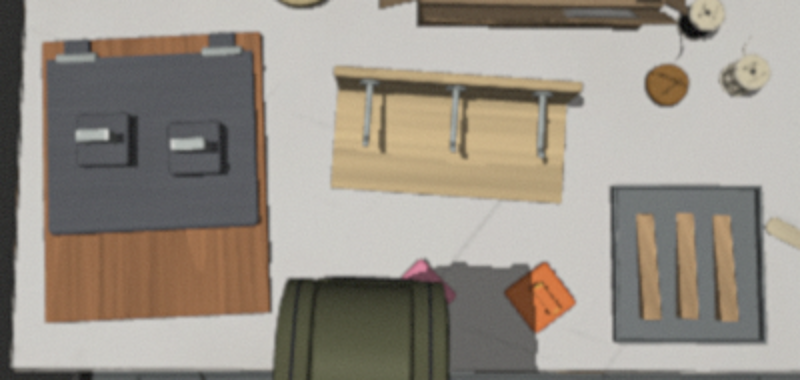

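View pics/s9.png

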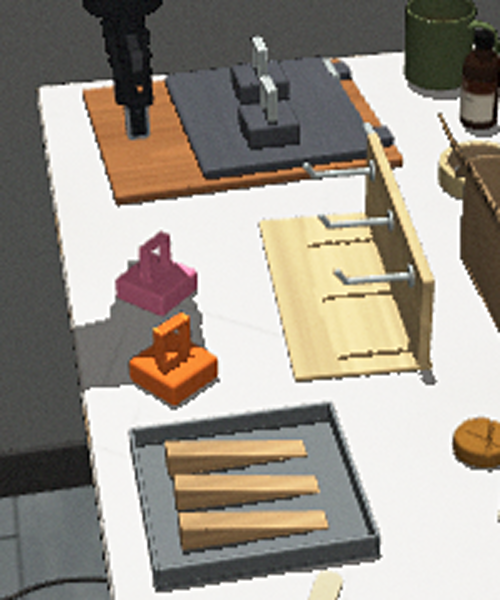

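Both weights stand flat on the plate at t9 crop (103,140) and (197,148). All three hooks are empty, the wedges lie wholly inside the tray, and the gripper is clear. I'm handing the job in.

```bash
python3 -c "
from h import *
bot.finish_job(); print(sense()['clock'])"
```

```text
the job is handed in; nothing more can be done
the job is handed in; nothing more can be done
```

I pulled all three wedges out from under the plate and laid them in the tray. The last wedge, which carried the load, came out in slow tugs. With the plate down, I lifted both iron weights off their hooks and stood them on it. I left the pink and orange look-alikes alone and handed the job in at about 45 s.

- **Plate:** it measured flat (slope about 0.001) before I touched a weight. I had no direct reading of how fast it dropped when the last wedge came free. A final re-fit of the plate slope crashed on missing depth readings, and the wedge-extent check after it never ran.
- **Weights:** the base tops read 48.6 to 48.8 mm over the table, against 48 mm expected, and tilted at most about 0.01 rad. Both stand well inside the plate edges.
- **Wedges and tray:** the last pictures show all three wedges lying inside the tray, which had not moved. With the numeric check not run, this rests on the pictures alone.
- **On the way:** the first wedge touched the tray floor with about 30 N as I set it down, which is under the 40 N limit. Early on, the last joint reached its range stop at 3.14 rad, and I turned the gripper half a turn to get clear of it.

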